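Load the vial rack into the autosampler

TASK

The rack of sample vials is standing on the loading shelf in front of the autosampler. With the fingertips, push it along the shelf into the mouth of the autosampler until it is fully home against the rear stop, and only then push the autosampler's open door shut. Do not lift or carry the rack, keep it upright on the shelf, and leave the stray vials and the other things on the bench where they are.

Things in the scene. Friction and masses are not known exactly. Their poses are not given: they have to be found in the camera images.
- sampler: Ivory bench autosampler, fixed, 260 mm wide. Origin on the bench under the middle of its mouth; +x points into the machine (the way the rack is pushed). Steel loading shelf, 250 mm wide, top 12 mm above the bench, no rails, from x = -0.215 into the mouth. Clear roof over the lane from x = 0, top 84 mm above the bench; open above in front of that. A 300 mm high housing starts at x = 0.125.
- mouth (a point): Middle of the mouth, on the shelf, 26 mm outside the roof's edge; axes as the sampler's. The mouth is 140 mm wide here; two fixed white guides 30 mm tall narrow it evenly to a straight lane 90 mm wide, from 56 mm farther in up to the rear stop 138 mm in. Outside the guides stand cheeks 84 mm high, 72 to 90 mm either side of the middle.
- rack: The vial rack, loose, grey plastic with 24 black-capped glass vials; 128 mm long (its x), 86 mm wide (its y), end walls 40 mm high, vial tops at 50 mm, too big to grip, about 0.45 kg. Origin at the centre of its underside; its +x points roughly into the sampler. It starts on the loading shelf outside the mouth, a little askew and off the middle.
- rack_front (a point): Middle of the rack's outer end wall (86 mm wide, 40 mm high, flat), the one to push on: 64 mm behind the rack's origin along its -x, 20 mm above its underside.
- home (a point): Point of the sampler where rack_front is when the rack is against the rear stop: 16 mm outside the roof's front edge, on the middle of the lane, 32 mm above the bench. Axes as the sampler's: +x into the machine.
- door (a joint): Angle of the door about its vertical hinge: 0 shut, positive open, limit 2.1; starts at 1.6 to 1.95. Stiff hinge (0.12 N m): it stays where it is left; no catch or spring. Shut, it lies along the sampler's +y across the mouth, its inner side 12 mm outside the end wall of a rack that is home; open, it stands out from the machine with its outer side towards the robot.
- door_hinge (a point): On the door's hinge axis, at the side of the mouth nearest the robot, 49 mm above the bench, in the middle plane of the door's flat panel. The panel is 8 mm thick, 185 mm long and reaches from 14.5 to 83.5 mm above the bench; a flange 24 mm deep runs along the top of its inner side only.
- door_edge (a point): On the door's free edge, in the middle plane of the panel, 185 mm from the hinge, 49 mm above the bench.
- vial_a: Stray capped vial, 15 mm across, 46 mm high, standing on the outer far corner of the loading shelf. Origin at its foot. Leave it.
- vial_b: Second stray capped vial beside the first, same size. Origin at its foot. Leave it.
- bottle_large: Clear laboratory bottle, 86 mm across, 175 mm high, standing to the left of the shelf. Origin at its foot. Leave it.
- bottle_amber: Amber laboratory bottle, 70 mm across, 140 mm high. Origin at its foot. Leave it.
- beaker: Small glass beaker, 60 mm across, 75 mm high. Origin at its foot. Leave it.
- carton: Cardboard carton 115 x 80 x 45 mm, on the bench to the left, beyond the bottles. Origin at the centre of its underside. Leave it.
- spanner: Small steel spanner, 140 mm long, lying on the bench. Leave it.
Mind the look-alikes: they are no part of the job. Of the things that look like the rack, the largest one is meant.

How it is judged:
On the way, in this order (a step that is already met when the one before it is completed fails the run):
1. the rack is fully home against the rear stop while the door is still open (x of rack_front in the frame of home above -0.004 m and angle between the x axis of rack and the x axis of sampler, either way round below 0.06 rad and value of joint door above 0.5 rad), for 0.2 s.
2. the door is pushed shut (value of joint door below 0.035 rad), for 0.2 s.
At the end, for the whole second after the job is handed in: The rack stands level and at rest in its lane, its outer end within 5 mm of the fully home position and square to the lane within 0.06 rad, and the door is shut to within 0.035 rad (about 6 mm at its free edge) (x of rack_front in the frame of home above -0.005 m and y of rack_front in the frame of home between -0.006 and 0.006 m and angle between the x axis of rack and the x axis of sampler, either way round below 0.06 rad and angle between rack's own z axis and vertical below 0.05 rad and linear speed of rack below 0.01 m/s and value of joint door below 0.035 rad); the robot touches nothing.
It fails at once if the rack is lifted more than 10 mm off the shelf, pushed off the shelf or tipped more than 0.2 rad (z of rack in the frame of sampler above 0.022 m or z of rack in the frame of sampler below 0.002 m or angle between rack's own z axis and vertical above 0.2 rad).
It fails at once if a stray vial is moved more than 15 mm or knocked over (distance of any of vial_a, vial_b from where it was at the start of the episode above 0.015 m or angle between any of vial_a, vial_b's own z axis and vertical above 0.5 rad).
It fails at once if a bottle, the beaker, the carton or the spanner is moved more than 20 mm or a bottle or the beaker tipped (distance of any of bottle_large, bottle_amber, beaker, carton, spanner from where it was at the start of the episode above 0.02 m or angle between any of bottle_large, bottle_amber, beaker's own z axis and vertical above 0.4 rad).
It also fails if it takes over 58 s, if anything falls off the work surface, if the arm or the gripper's body presses on something with over 40 N, if the wrist force passes 120 N, or if a joint passes its speed limit or range.

ROBOT

A 6-joint arm with a two-finger parallel gripper is mounted at the origin on the work surface. World frame = base frame: x ahead of the robot, y to its left, z up, the work surface at z = 0. Lengths are in m, angles in rad, forces in N, time in s.
With the tool pointing down it reaches from about 0.375 to 0.975 m from the base axis. Payload 3.8 kg.
Tool frame: the origin (TCP) lies at the very end of the fingers, on their centre line; the grasp point (between the pads) lies 19 mm behind it; z points along the fingers, y is the line along which they close (so a half turn about z gives the same grasp; the last joint's range is limited). The gripper opens to 85 mm and grips with 20 to 120 N. Pads are 22 mm wide; open, the fingers measure 114 mm over their backs; the gripper's body (76 mm by 85 mm) begins 54 mm behind the grasp point. The pads swing forward as they close: fully open they stand 13 mm farther back than shut.
Start: joints at [-1.281, 0.264, 1.604, -0, 1.274, -0.037], TCP at [0.217, -0.639, 0.231] pointing down, gripper open.
Joint ranges: [-2.63, 2.63], [-0.94, 2.18], [0.31, 2.57], [-1.31, 4.45], [0, 2.66], [-2.55, 2.55]. Speed limits (rad/s): [2.57, 2.57, 3.14, 3.14, 3.14, 3.14].

INTERFACE

Orientations are given as a rotation vector (axis times angle).
In Python, from workcell import monitor, viewer, job gives the robot as it stands. The module is installed in compiled form; this text tells all that it offers.
- The arm moves only by the tool step_arm, never from a script. Its argument "series" is one flat list of numbers, 4 for each row, row after row: the shift along the tool's x, y, z in m, then the turn about the tool's z in rad. A call has 1 to 8 rows; each row is the pose to reach, as a shift and turn from the pose commanded when the call began, along the tool's axes at that moment; what a row does not reach only later rows make up. A row lasts 1/8 s, in which the tool goes at most 62.5 mm and 10.7 degrees, less where a joint would pass 70% of its speed; a pose out of reach is approached as far as the arm can. A call with a gripper value outside its range is refused whole. "gripper" is the opening, from 0 (shut) to 1 (fully open), set as the call begins (left out, the last holds). The fingers move at their own pace and stop on an object; "newtons" is the grip in N (left out, the last holds). Time passes only in rows, so rows that repeat a pose let the fingers close. It gives the time, the measured TCP pose, the force, the opening and the grip force at its end, in the units of the state.
- monitor.read_state(): the state, without advancing time (a new reading comes with each control period).
- viewer.read_camera(name): name is "side" or "top" or "wrist"; returns a dict with "image" (480x640x3 uint8, red, green, blue), "intrinsics" (3x3 intrinsics, pixels), "T" (4x4, takes a point from camera to world coordinates); the wrist camera has in their place "hand_eye" (4x4, takes a point from camera to tool coordinates, whose origin is the TCP and whose axes are the flange's). Camera axes: x right, y up, looking along -z (the intrinsics and any distortion apply to the point x, -y, -z); pixel columns grow to the right and rows downward; lengths in m; the calibration is good to about 2 mm. A picture is of the moment at which its call begins: read the wrist's pose just before it. There is no depth.
- job.finish_job(): hands the job in; it is judged then, once.
Trained networks look in a picture, given as the dict that the camera call returned (one of the last four; its "shot" number tells which), for a name from the list of things; names that differ only in an ending like _2 or _b are one class to them, and where a whole thing is asked for, a point or a joint stands for the part that bears it (a point fixed in the world has none). Each returns a list of dicts, best first, with "score" (0 to 1); they miss things now and then, are a little off and sometimes report something else, mostly with a low value. They report only what shows in the picture. A call takes as long as a camera call. They do not tell look-alikes from the thing itself.
- viewer.boxes_of(picture, label): "extent" ([centre column, centre row, width, height] in pixels, round what is visible of it).
- viewer.spot_point(picture, label): "point" ([column, row] in pixels: a listed point, or the origin of a listed thing).
The state is a dict: "time": time; "q": joint angles; "joint_vel": joint speeds; "joint_torque": joint torques, N m; "tool_pos": TCP position; "tcp_rot": TCP orientation; "wrist_force": force on the tool from outside, world axes, zero at the start; "torque": the same for the moment, N m; "width": opening from 0.0 (shut) to 1.0 (fully open); "grip_force": force on a finger pad.
Only numpy, scipy, OpenCV 4.12 (cv2) and the standard library are available. Lean on these libraries where they do the work, as an engineer would, in place of code of your own. Each camera call takes 0.05 s, during which the arm holds its last target. There are 200 camera calls.

## Working session

There is one attempt and no reset: what is moved stays moved. The work goes in short steps, Python scripts to look and compute and a tool call to move; the robot and the scene stay as the last step left them, time stands still between calls to the robot, and variables do not carry over. Pictures are saved under pics/ and viewed, at most 10 in all, crops included, and the job is handed in when it is done.

Besides the shell and the picture viewer there is one more tool, called after ">>>" as name(argument=value, ...) on one line, values as JSON. step_arm: Moves the arm, as the interface text tells. Its arguments: {"type":"object","properties":{"series":{"type":"array"},"gripper":{"type":"number"},"newtons":{"type":"number"}},"required":["series"]}

```bash
mkdir -p pics
cat > h.py <<'E'
import numpy as np, cv2
from workcell import monitor, viewer, job
from scipy.spatial.transform import Rotation as R
def ray(p,uv,T=None):
    T=p["T"] if T is None else T
    K=np.array(p["intrinsics"]);d=np.linalg.inv(K)@[uv[0],uv[1],1];d=np.array([d[0],-d[1],-d[2]])
    T=np.array(T);return T[:3,3],T[:3,:3]@d
def at(p,uv,z,T=None):
    o,d=ray(p,uv,T);return o+d*(z-o[2])/d[2]
def proj(p,X,T=None):
    T=np.array(p["T"] if T is None else T);c=T[:3,:3].T@(np.array(X)-T[:3,3]);K=np.array(p["intrinsics"])
    v=K@[c[0]/-c[2],-c[1]/-c[2],1];return v[:2]
def wristT(s,p):
    T=np.eye(4);T[:3,:3]=R.from_rotvec(s["tcp_rot"]).as_matrix();T[:3,3]=s["tool_pos"];return T@np.array(p["hand_eye"])
def save(p,n):cv2.imwrite("pics/"+n,p["image"][:,:,::-1])
E
python3 - <<'E'
from h import *
np.set_printoptions(precision=4,suppress=True)
s=monitor.read_state();print(s)
for c in("top","side"):
    p=viewer.read_camera(c);save(p,c+"0.png");print(c,[k for k in p],np.array(p["T"])[:3,3])
    for l,z in dict(sampler=0,mouth=.012,rack=.012,rack_front=.032,home=.032,door_hinge=.049,door_edge=.049,vial_a=.012,bottle_large=0,bottle_amber=0,beaker=0).items():
        for r in viewer.spot_point(p,l)[:3]:print(l,np.round(r["point"]),round(r["score"],2),at(p,r["point"],z))
E
```

```text
{'time': 0.0, 'q': array([-1.2809,  0.2647,  1.6054,  0.    ,  1.2737, -0.0369]), 'joint_vel': array([-0.0005,  0.0009,  0.0002,  0.0001, -0.0004, -0.0016]), 'joint_torque': array([  0.0044, -51.51  , -36.7312,   0.0003,   0.0129,  -0.    ]), 'tool_pos': array([ 0.2165, -0.6386,  0.23  ]), 'tcp_rot': array([-3.0976, -0.5107,  0.0004]), 'wrist_force': array([ 0.0387,  0.3419, -0.8557]), 'torque': array([-0.0237, -0.0199,  0.0118]), 'grip_force': 0.0, 'width': 1.0001884991975916}
top ['image', 'intrinsics', 'T', 'shot'] [0.5594 0.1813 0.9354]
sampler [460. 247.] 0.95 [ 0.6019 -0.1221  0.    ]
mouth [449. 248.] 0.88 [ 0.5986 -0.0992  0.012 ]
mouth [353. 243.] 0.63 [0.6068 0.074  0.012 ]
rack [296. 159.] 0.89 [0.7586 0.1758 0.012 ]
rack [386. 242.] 0.79 [0.6099 0.0154 0.012 ]
rack [404. 135.] 0.6 [ 0.804  -0.0202  0.012 ]
rack_front [284. 136.] 0.88 [0.796  0.1981 0.032 ]
rack_front [351. 242.] 0.73 [0.6084 0.0804 0.032 ]
rack_front [393. 116.] 0.73 [0.8343 0.0046 0.032 ]
home [456. 248.] 0.68 [ 0.5983 -0.1048  0.032 ]
door_hinge [454. 302.] 0.84 [ 0.5051 -0.096   0.049 ]
door_hinge [223
[... 641 characters left out ...]
]
rack [245. 245.] 0.64 [0.7479 0.1828 0.012 ]
rack_front [219. 239.] 0.88 [0.7832 0.2057 0.032 ]
rack_front [341. 226.] 0.62 [0.6107 0.0834 0.032 ]
home [386. 164.] 0.82 [ 0.5983 -0.1124  0.032 ]
door_hinge [430. 179.] 0.7 [ 0.5023 -0.0879  0.049 ]
door_edge [429. 252.] 0.7 [0.4515 0.0862 0.049 ]
vial_a [361. 212.] 0.74 [0.5982 0.016  0.012 ]
vial_a [294. 213.] 0.69 [0.7081 0.0763 0.012 ]
vial_a [305. 210.] 0.67 [0.6939 0.0604 0.012 ]
bottle_large [406. 393.] 0.68 [0.4079 0.3066 0.    ]
bottle_large [386. 168.] 0.5 [ 0.6046 -0.1383  0.    ]
bottle_large [361. 213.] 0.36 [0.5993 0.008  0.    ]
bottle_amber [256. 316.] 0.77 [0.6614 0.2916 0.    ]
beaker [343. 358.] 0.97 [0.5098 0.2973 0.    ]
```

View pics/top0.png

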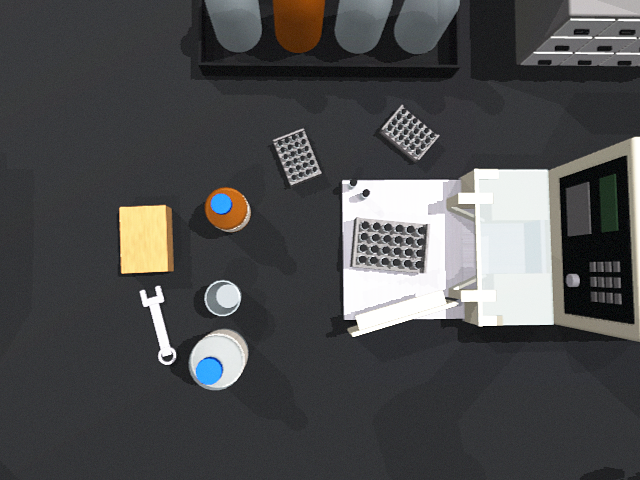

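View pics/side0.png

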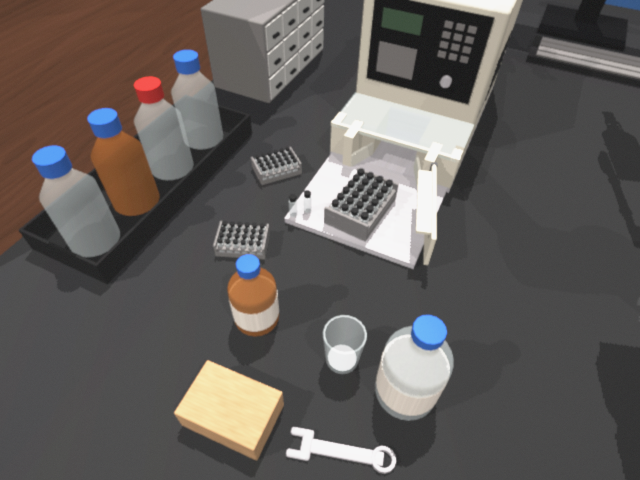

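Top view: the target rack is at about (390,246) on the white shelf, its outer end near column 353. The door runs from its hinge at (454,302) to its edge at (350,332), and the stray vials are at (353,183) and (366,193). The side view agrees; the two small racks off the shelf are look-alikes.

Run:
```python
from h import *
np.set_printoptions(precision=4,suppress=True)
p=viewer.read_camera("top");im=p["image"];g=cv2.cvtColor(im,cv2.COLOR_RGB2GRAY)
print(np.array(p["T"]))
big=cv2.resize(im[160:345,330:500],None,fx=4.5,fy=3.2,interpolation=cv2.INTER_CUBIC)
cv2.imwrite("pics/crop.png",big[:,:,::-1])
# shelf outer edge: per row first bright col
pts=[]
for r in list(range(192,215))+list(range(280,315)):
    w=g[r,335:352].astype(float);i=np.argmax(np.diff(w));pts.append((335+i+.5,r))
P=np.array([at(p,q,.012) for q in pts]);c=np.polyfit(P[:,0],P[:,1],1);print("shelf outer edge y=",c, "res",np.std(P[:,1]-np.polyval(c,P[:,0])))
# far side edge
for col in (390,410,430):
    w=g[170:190,col].astype(float);print(at(p,(col,170+np.argmax(np.diff(w))+.5),.012),end=' ')
hs=cv2.cvtColor(im,cv2.COLOR_RGB2HSV)
m=((g<165)).astype(np.uint8);m[:, :345]=0;m[:,436:]=0;m[:212]=0;m[282:]=0
m=cv2.morphologyEx(m,cv2.MORPH_OPEN,np.ones((3,3)));n,l,st,ce=cv2.connectedComponentsWithStats(m);k=1+np.argmax(st[1:,4]);print(st[k],ce[k])
r=cv2.minAreaRect(np.argwhere(l==k)[:,::-1].astype(np.float32));b=cv2.boxPoints(r);print(r);print(np.array([at(p,q,.052) for q in b]))
```

```text
[[ 0.0027  0.9983 -0.0587  0.5594]
 [-0.9998  0.0039  0.0212  0.1813]
 [ 0.0213  0.0586  0.9981  0.9354]
 [ 0.      0.      0.      1.    ]]
shelf outer edge y= [0.0122 0.0863] res 0.0004885222995992412
[0.7227 0.0066 0.012 ] [ 0.723  -0.0297  0.012 ] [ 0.7232 -0.0661  0.012 ] [ 361  221   67   52 1428] [399.0455 245.1492]
((392.6572265625, 246.47755432128906), (66.25115966796875, 47.3573112487793), 3.7517294883728027)
[[ 0.5627  0.0701  0.052 ]
 [ 0.6439  0.0645  0.052 ]
 [ 0.6369 -0.0497  0.052 ]
 [ 0.5556 -0.0435  0.052 ]]
```

View pics/crop.png

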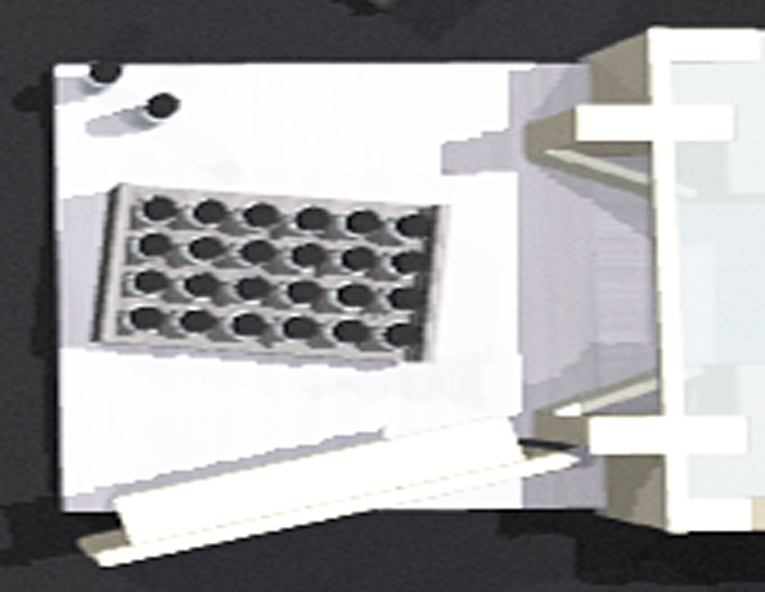

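>>> step_arm(series=[0, 0, -0.03, 0], gripper=0.45)

```text
time: 1.38
tool_pos: [0.2161, -0.6373, 0.2579]
tcp_rot: [-3.093, -0.51, 0.001]
wrist_force: [-0.7, 0.5, 0.8]
width: 0.818
grip_force: 0.0
```

Run:
```python
from h import *
np.set_printoptions(precision=4,suppress=True)
p=viewer.read_camera("top")
for q in [(358.4,218.1),(353.3,266.9),(430,224.4),(425.6,272.5),(391.8,245.5)]:print(at(p,q,.052))
# door panel top corners (crop px): edge outer, hinge outer
for q in [(80,545),(103,565),(580,457)]:print('door',at(p,(330+q[0]/4.5,160+q[1]/3.2),.0835))
```

```text
[0.6483 0.0692 0.052 ]
[0.5645 0.0783 0.052 ]
[ 0.638  -0.0545  0.052 ]
[ 0.5552 -0.0459  0.052 ]
[0.6014 0.0119 0.052 ]
door [0.4606 0.0913 0.0835]
door [0.4504 0.083  0.0835]
door [ 0.5056 -0.0925  0.0835]
```

```bash
cat >> h.py <<'E'
def rows(wps,step=.055,start=None):
    """world waypoints (x,y,z,toolx_angle_deg) -> rows along the tool axes, split in calls of 8 (axes re-based per call)"""
    s=monitor.read_state();r=s["tcp_rot"];a=2*np.arctan2(r[1],r[0])
    cur=np.r_[s["tool_pos"],a] if start is None else np.array(start,float)
    pts=[]
    for w in wps:
        w=np.array([*w[:3],np.radians(w[3])]);w[3]=cur[3]+(w[3]-cur[3]+np.pi)%(2*np.pi)-np.pi
        n=max(1,int(np.ceil(max(np.linalg.norm(w[:3]-cur[:3])/step,abs(w[3]-cur[3])/.18))))
        pts+=[cur+(w-cur)*k/n for k in range(1,n+1)];cur=w
    b=np.r_[s["tool_pos"],a] if start is None else np.array(start,float)
    for i in range(0,len(pts),8):
        c=[]
        for q in pts[i:i+8]:
            d=q-b;c+=[d[0]*np.cos(b[3])+d[1]*np.sin(b[3]),d[0]*np.sin(b[3])-d[1]*np.cos(b[3]),-d[2],-d[3]]
        print(len(pts[i:i+8]),[round(float(x),3)+0 for x in c]);b=pts[min(i+7,len(pts)-1)]
E
python3 - <<'E'
from h import *
rows([(.30,-.40,.25,30),(.41,-.1,.24,60),(.48,.08,.22,90.7),(.603,.13,.2,90.7)])
E
```

```text
8 [0.031, -0.04, 0.003, -0.039, 0.062, -0.08, 0.006, -0.079, 0.093, -0.121, 0.009, -0.118, 0.125, -0.161, 0.012, -0.157, 0.156, -0.201, 0.015, -0.197, 0.189, -0.242, 0.017, -0.284, 0.223, -0.284, 0.019, -0.371, 0.256, -0.325, 0.02, -0.459]
8 [0.048, -0.022, 0.002, -0.087, 0.097, -0.045, 0.003, -0.175, 0.145, -0.067, 0.005, -0.262, 0.189, -0.087, 0.01, -0.396, 0.233, -0.106, 0.015, -0.53, 0.278, -0.126, 0.02, -0.664, 0.322, -0.145, 0.025, -0.798, 0.363, -0.128, 0.032, -0.798]
2 [0.016, 0.041, 0.007, 0.0, 0.032, 0.082, 0.013, 0.0]
```

>>> step_arm(series=[0.031, -0.04, 0.003, -0.039, 0.062, -0.08, 0.006, -0.079, 0.093, -0.121, 0.009, -0.118, 0.125, -0.161, 0.012, -0.157, 0.156, -0.201, 0.015, -0.197, 0.189, -0.242, 0.017, -0.284, 0.223, -0.284, 0.019, -0.371, 0.256, -0.325, 0.02, -0.459])

```text
time: 2.42
tool_pos: [0.3552, -0.2478, 0.2413]
tcp_rot: [2.9, 1.206, 0.001]
wrist_force: [0.4, -0.1, 0.1]
width: 0.45
grip_force: 0.0
```

>>> step_arm(series=[0.048, -0.022, 0.002, -0.087, 0.097, -0.045, 0.003, -0.175, 0.145, -0.067, 0.005, -0.262, 0.189, -0.087, 0.01, -0.396, 0.233, -0.106, 0.015, -0.53, 0.278, -0.126, 0.02, -0.664, 0.322, -0.145, 0.025, -0.798, 0.363, -0.128, 0.032, -0.798])

```text
time: 3.42
tool_pos: [0.5209, 0.1006, 0.2095]
tcp_rot: [2.202, 2.24, 0.002]
wrist_force: [0.3, -0.5, 0.4]
width: 0.453
grip_force: 0.0
```

>>> step_arm(series=[0.016, 0.041, 0.007, 0, 0.032, 0.082, 0.013, 0, 0.032, 0.082, 0.013, 0])

```text
time: 3.8
tool_pos: [0.6043, 0.1321, 0.1948]
tcp_rot: [-2.206, -2.237, 0.0]
wrist_force: [-0.4, -0.4, -0.1]
width: 0.451
grip_force: 0.0
```

>>> step_arm(series=[0, -0.001, 0.055, 0, 0, -0.002, 0.11, 0, -0.005, -0.003, 0.163, 0, -0.005, -0.003, 0.163, 0])

```text
time: 4.3
tool_pos: [0.5937, 0.1246, 0.0285]
tcp_rot: [-2.203, -2.231, 0.014]
wrist_force: [0.2, 0.3, -0.1]
width: 0.449
grip_force: 0.0
```

Run:
```python
from h import *
s=monitor.read_state();print(s["tool_pos"],s["wrist_force"])
p=viewer.read_camera("side");save(p,"s1.png")
cv2.imwrite("pics/s1c.png",cv2.resize(p["image"][100:300,230:490],None,fx=3,fy=3)[:,:,::-1])
```

```text
[0.59371289 0.12459046 0.02851598] [ 0.23909768  0.3066583  -0.10981096]
```

View pics/s1c.png

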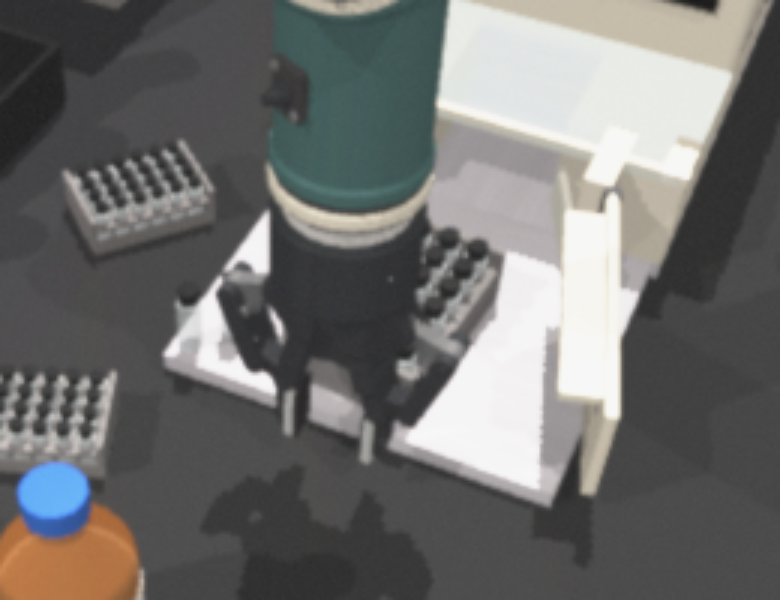

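The fingers stand behind the rack's outer end, clear of the vials at left and the door at right. Now I'll start the push.

>>> step_arm(series=[-0.014, 0.002, 0, 0, -0.026, 0.004, 0, 0, -0.038, 0.004, 0, 0, -0.048, 0.004, 0, 0, -0.058, 0.004, 0, 0, -0.068, 0.004, 0, 0, -0.076, 0.004, 0, 0, -0.08, 0.004, 0, 0])

```text
time: 5.35
tool_pos: [0.6046, 0.0456, 0.0333]
tcp_rot: [2.207, 2.235, 0.0]
wrist_force: [1.0, 4.6, 3.1]
width: 0.452
grip_force: 2.1
```

Run:
```python
from h import *
s=monitor.read_state();print(s["tool_pos"],s["wrist_force"],s["tcp_rot"])
p=viewer.read_camera("top");save(p,"t2.png")
im=p["image"][160:345,330:500];cv2.imwrite("pics/t2c.png",cv2.resize(im,None,fx=4.5,fy=3.2,interpolation=cv2.INTER_CUBIC)[:,:,::-1])
```

```text
[0.604645   0.04558859 0.03329121] [0.96553811 4.59536088 3.11795683] [2.20730738e+00 2.23542940e+00 3.57905000e-04]
```

View pics/t2c.png

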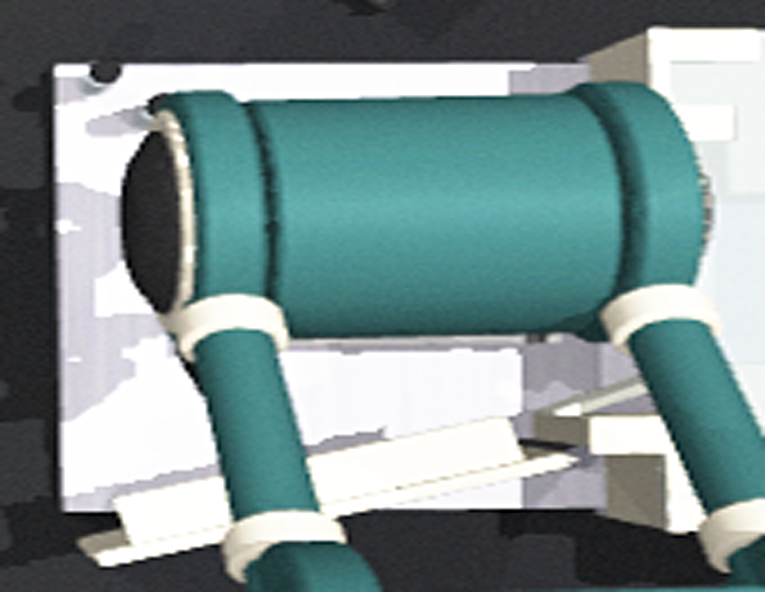

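The arm hides most of the rack in the top view; only its near side shows, around crop row 340. It looks parallel to the lane. I'll check with the wrist camera.

Run:
```python
from h import *
np.set_printoptions(precision=4,suppress=True)
s=monitor.read_state();p=viewer.read_camera("wrist");T=wristT(s,p);save(p,"w2.png");print(T)
for l,z in dict(rack=.012,rack_front=.032,mouth=.012,home=.032).items():
    for r in viewer.spot_point(p,l)[:2]:print(l,np.round(r["point"]),round(r["score"],2),at(p,r["point"],z,T))
p=viewer.read_camera("side")
for l,z in dict(rack=.012,rack_front=.032,mouth=.012,home=.032).items():
    for r in viewer.spot_point(p,l)[:3]:print(l,np.round(r["point"]),round(r["score"],2),at(p,r["point"],z))
```

```text
[[ 0.9999 -0.0126 -0.0032  0.605 ]
 [ 0.013   0.9586  0.2843  0.118 ]
 [-0.0005 -0.2843  0.9587  0.1765]
 [ 0.      0.      0.      1.    ]]
rack_front [321. 341.] 0.94 [0.606  0.0337 0.032 ]
rack [277. 169.] 0.94 [ 0.7959 -0.018   0.012 ]
rack [370. 197.] 0.57 [ 0.5973 -0.0278  0.012 ]
rack [353. 209.] 0.39 [0.614  0.0167 0.012 ]
rack_front [258. 172.] 0.93 [0.8138 0.0255 0.032 ]
rack_front [357. 210.] 0.91 [0.601  0.0337 0.032 ]
rack_front [217. 238.] 0.6 [0.7872 0.2054 0.032 ]
mouth [387. 176.] 0.96 [ 0.5893 -0.0991  0.012 ]
home [386. 166.] 0.93 [ 0.5961 -0.1066  0.032 ]
```

View pics/w2.png

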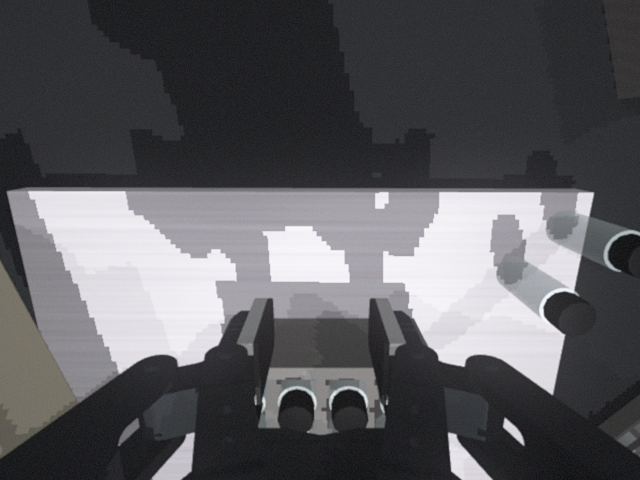

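The wrist view shows the rack's front wall square between the fingers (columns 246–400). The cap columns are centred near 322, so the rack is at x≈0.606 against a midline of about 0.598. I'll push on with a small sideways component.

>>> step_arm(series=[-0.01, -0.003, 0, 0, -0.02, -0.006, 0, 0, -0.03, -0.008, 0, 0, -0.04, -0.008, 0, 0, -0.05, -0.008, 0, 0, -0.06, -0.008, 0, 0, -0.068, -0.008, 0, 0, -0.072, -0.007, 0, 0])

```text
time: 6.9
tool_pos: [0.5982, -0.0265, 0.0333]
tcp_rot: [-2.207, -2.235, 0.0]
wrist_force: [-1.8, 4.0, 1.3]
width: 0.45
grip_force: 1.9
```

Run:
```python
from h import *
np.set_printoptions(precision=4,suppress=True)
s=monitor.read_state();print(s["tool_pos"],s["wrist_force"],s["torque"]);p=viewer.read_camera("wrist");T=wristT(s,p);save(p,"w3.png")
for l,z in dict(rack_front=.032,mouth=.012,home=.032).items():
    for r in viewer.spot_point(p,l)[:2]:print(l,np.round(r["point"]),round(r["score"],2),at(p,r["point"],z,T))
```

```text
[ 0.5982 -0.0265  0.0333] [-1.8401  4.001   1.2807] [ 0.5653  0.2808 -0.1164]
rack_front [324. 340.] 0.89 [ 0.601  -0.0374  0.032 ]
```

>>> step_arm(series=[-0.01, 0, 0, 0, -0.02, 0, 0, 0, -0.03, 0.001, 0, 0, -0.04, 0.001, 0, 0, -0.048, 0.001, 0, 0, -0.055, 0.001, 0, 0, -0.06, 0.001, 0, 0, -0.062, 0.001, 0, 0])

```text
time: 8.1
tool_pos: [0.599, -0.088, 0.033]
tcp_rot: [-2.206, -2.233, 0.001]
wrist_force: [-3.6, 6.2, 3.4]
width: 0.449
grip_force: 3.1
```

>>> step_arm(series=[-0.003, 0, 0, 0, -0.006, 0, 0, 0, -0.007, 0, 0, 0, -0.008, 0, 0, 0])

```text
time: 8.6
tool_pos: [0.599, -0.0946, 0.033]
tcp_rot: [-2.205, -2.231, -0.001]
wrist_force: [-2.5, 12.3, 4.6]
width: 0.453
grip_force: 6.1
```

>>> step_arm(series=[-0.002, 0, 0, 0, -0.004, 0, 0, 0, -0.004, 0, 0, 0, -0.004, 0, 0, 0])

```text
time: 9.1
tool_pos: [0.599, -0.0947, 0.033]
tcp_rot: [-2.203, -2.227, -0.006]
wrist_force: [-2.7, 22.5, 6.2]
width: 0.45
grip_force: 11.4
```

Run:
```python
from h import *
np.set_printoptions(precision=4,suppress=True)
s=monitor.read_state();print(s["tool_pos"],s["wrist_force"],s["torque"]);p=viewer.read_camera("wrist");T=wristT(s,p);save(p,"w4.png")
for l,z in dict(rack_front=.032,door_hinge=.049,door_edge=.049).items():
    for r in viewer.spot_point(p,l)[:2]:print(l,np.round(r["point"]),round(r["score"],2),at(p,r["point"],z,T))
```

```text
[ 0.599  -0.0947  0.033 ] [-2.6706 22.4994  6.1943] [ 3.5793  0.4681 -0.1346]
rack_front [321. 341.] 0.7 [ 0.6003 -0.1058  0.032 ]
door_hinge [ 60. 328.] 0.9 [ 0.504  -0.0921  0.049 ]
```

The force rose to 22 N with no further movement, and the rack front is at y≈-0.106, which matches the predicted home position. I'll retreat, raise the arm, shut the gripper and go round to the door's outer side.

>>> step_arm(series=[0.01, 0, 0, 0, 0.03, 0, 0, 0, 0.06, 0, 0, 0, 0.08, 0, -0.04, 0, 0.09, 0, -0.09, 0, 0.09, 0, -0.14, 0, 0.09, 0, -0.155, 0])

```text
time: 10.18
tool_pos: [0.602, -0.0101, 0.193]
tcp_rot: [2.202, 2.231, 0.008]
wrist_force: [0.1, -0.4, 0.0]
width: 0.449
grip_force: 0.0
```

Run:
```python
from h import *
rows([(.50,.02,.18,90.8),(.43,.044,.13,90.8),(.43,.044,.042,90.8)])
```

```text
6 [0.016, -0.051, 0.007, 0.0, 0.031, -0.102, 0.013, -0.001, 0.044, -0.136, 0.038, -0.001, 0.056, -0.171, 0.063, -0.001, 0.056, -0.171, 0.107, -0.001, 0.056, -0.171, 0.151, -0.001]
```

>>> step_arm(series=[0.016, -0.051, 0.007, 0, 0.031, -0.102, 0.013, 0, 0.044, -0.14, 0.035, 0, 0.056, -0.172, 0.06, 0, 0.056, -0.172, 0.062, 0, 0.056, -0.172, 0.062, 0], gripper=0)

```text
time: 10.92
tool_pos: [0.4271, 0.0435, 0.1262]
tcp_rot: [2.206, 2.235, 0.0]
wrist_force: [0.3, 0.2, 0.1]
width: -0.001
grip_force: 0.0
```

Run:
```python
from h import *
np.set_printoptions(precision=4,suppress=True)
s=monitor.read_state();print(s["tool_pos"],s["width"])
p=viewer.read_camera("wrist");T=wristT(s,p)
for l,z in dict(door_hinge=.049,door_edge=.049).items():
    for r in viewer.spot_point(p,l)[:2]:print(l,np.round(r["point"]),round(r["score"],2),at(p,r["point"],z,T))
p=viewer.read_camera("top")
for l,z in dict(rack=.012,rack_front=.032,home=.032,door_hinge=.049,door_edge=.049).items():
    for r in viewer.spot_point(p,l)[:3]:print(l,np.round(r["point"]),round(r["score"],2),at(p,r["point"],z))
p=viewer.read_camera("side");save(p,"s5.png")
for l,z in dict(rack=.012,rack_front=.032,home=.032,door_hinge=.049,door_edge=.049).items():
    for r in viewer.spot_point(p,l)[:3]:print(l,np.round(r["point"]),round(r["score"],2),at(p,r["point"],z))
cv2.imwrite("pics/s5c.png",cv2.resize(p["image"][100:300,230:490],None,fx=3,fy=3)[:,:,::-1])
```

```text
[0.4271 0.0435 0.1262] -0.001104568088096922
door_edge [366. 185.] 0.63 [0.4533 0.0881 0.049 ]
rack [296. 157.] 0.88 [0.7632 0.1775 0.012 ]
rack [408. 135.] 0.8 [ 0.8039 -0.0268  0.012 ]
rack_front [286. 135.] 0.97 [0.7968 0.1954 0.032 ]
rack_front [390. 117.] 0.83 [0.8308 0.0096 0.032 ]
rack_front [350. 328.] 0.68 [0.4591 0.0822 0.032 ]
home [456. 250.] 0.78 [ 0.5944 -0.1055  0.032 ]
door_hinge [454. 300.] 0.81 [ 0.5087 -0.0955  0.049 ]
door_hinge [226. 294.] 0.28 [0.5182 0.2952 0.049 ]
door_edge [348. 328.] 0.78 [0.4605 0.0871 0.049 ]
rack [244. 245.] 0.95 [0.7485 0.1844 0.012 ]
rack [281. 169.] 0.73 [ 0.7892 -0.0221  0.012 ]
rack [394. 156.] 0.72 [ 0.5975 -0.1676  0.012 ]
rack_front [217. 240.] 0.83 [0.7858 0.2082 0.032 ]
rack_front [384. 163.] 0.8 [ 0.6022 -0.1114  0.032 ]
rack_front [255. 171.] 0.74 [0.8202 0.0261 0.032 ]
home [386. 163.] 0.68 [ 0.5986 -0.1133  0.032 ]
door_hinge [430. 177.] 0.8 [ 0.5045 -0.0932  0.049 ]
door_hinge [392. 173.] 0.24 [ 0.573  -0.0704  0.049 ]
door_edge [431. 249.] 0.6 [0.4505 0.0788 0.049 ]
door_edge [430. 180.] 0.31 [ 0.5019 -0.0859  0.049 ]
```

View pics/s5c.png

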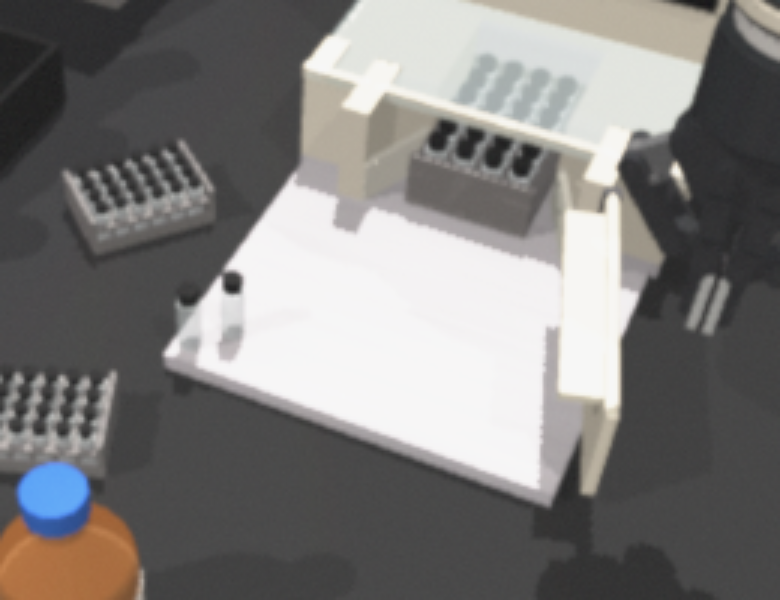

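The rack stands squarely under the roof at the stop, with the vials and door where they were. Next I'll lower the arm and sweep the door shut.

Run:
```python
from h import *
H=np.array([.5045,-.0925]);r=.145;w=[(.427,.0435,.048,90.8)]
for t in np.arange(107,0,-5):
    t=np.radians(t);n=np.array([-np.sin(t),np.cos(t)]);h=.0145*abs(n[0])+.011*abs(n[1])+.004
    c=H+r*np.array([np.cos(t),np.sin(t)])+h*n;w.append((*c,.048,90.8))
print(w[1],w[-1]);rows(w)
```

```text
(np.float64(0.44194480042123785), np.float64(0.04000026089463901), 0.048, 90.8) (np.float64(0.6488707506897498), np.float64(-0.07194967295898703), 0.048, 90.8)
8 [0.0, 0.0, 0.039, 0.0, 0.0, 0.001, 0.078, -0.001, -0.004, 0.015, 0.078, -0.001, 0.001, 0.028, 0.078, -0.001, 0.005, 0.041, 0.078, -0.001, 0.007, 0.054, 0.078, -0.001, 0.009, 0.067, 0.078, -0.001, 0.009, 0.079, 0.078, -0.001]
8 [-0.001, 0.012, 0.0, 0.0, -0.002, 0.024, 0.0, 0.0, -0.005, 0.036, 0.0, 0.0, -0.009, 0.048, 0.0, 0.0, -0.014, 0.06, 0.0, 0.0, -0.019, 0.071, 0.0, 0.0, -0.026, 0.082, 0.0, 0.0, -0.034, 0.092, 0.0, 0.0]
8 [-0.009, 0.01, 0.0, 0.0, -0.019, 0.018, 0.0, 0.0, -0.03, 0.026, 0.0, 0.0, -0.041, 0.033, 0.0, 0.0, -0.054, 0.039, 0.0, 0.0, -0.066, 0.044, 0.0, 0.0, -0.08, 0.048, 0.0, 0.0, -0.093, 0.05, 0.0, 0.0]
```

>>> step_arm(series=[0, 0, 0.039, 0, 0, 0.001, 0.078, 0, -0.004, 0.015, 0.078, 0, 0.001, 0.028, 0.078, 0, 0.005, 0.041, 0.078, 0, 0.007, 0.054, 0.078, 0, 0.009, 0.067, 0.078, 0, 0.009, 0.079, 0.078, 0])

```text
time: 12.68
tool_pos: [0.5065, 0.054, 0.0486]
tcp_rot: [2.206, 2.236, 0.0]
wrist_force: [-1.0, -1.1, 0.9]
width: -0.002
grip_force: 0.5
```

>>> step_arm(series=[-0.001, 0.012, 0, 0, -0.002, 0.024, 0, 0, -0.005, 0.036, 0, 0, -0.009, 0.048, 0, 0, -0.014, 0.06, 0, 0, -0.019, 0.071, 0, 0, -0.026, 0.082, 0, 0, -0.034, 0.092, 0, 0])

```text
time: 13.68
tool_pos: [0.5986, 0.0205, 0.0483]
tcp_rot: [-2.207, -2.236, -0.0]
wrist_force: [-1.3, -0.2, 0.4]
width: 0.003
grip_force: 0.5
```

Run:
```python
from h import *
s=monitor.read_state();print(s["tool_pos"],s["wrist_force"])
p=viewer.read_camera("top")
for l,z in dict(door_hinge=.049,door_edge=.049).items():
    for r in viewer.spot_point(p,l)[:2]:print(l,np.round(r["point"]),round(r["score"],2),at(p,r["point"],z))
p=viewer.read_camera("side");cv2.imwrite("pics/s6c.png",cv2.resize(p["image"][100:300,230:490],None,fx=3,fy=3)[:,:,::-1])
```

```text
[0.59857047 0.02048571 0.04829073] [-1.27446107 -0.20506138  0.42688641]
door_hinge [455. 302.] 0.63 [ 0.50463738 -0.09617368  0.049     ]
door_edge [378. 218.] 0.96 [0.6491446  0.03456783 0.049     ]
```

View pics/s6c.png

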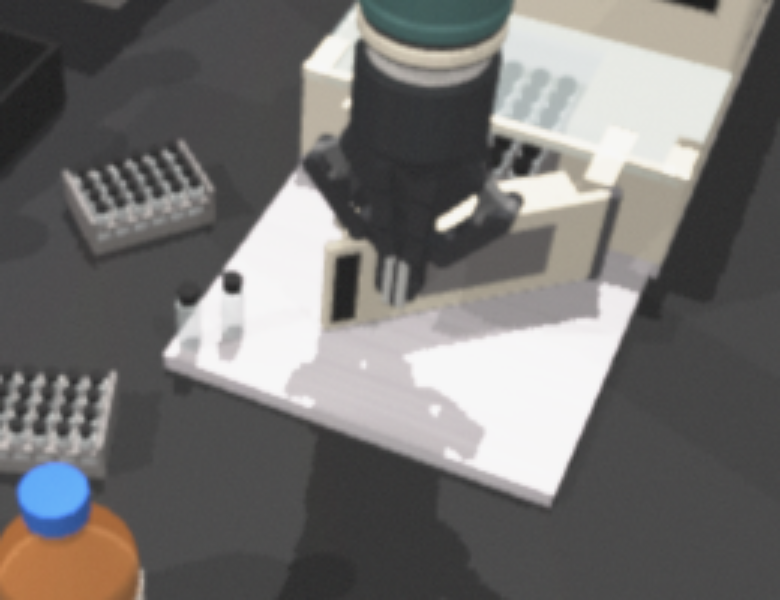

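The door is about half shut and following the fingertips; the vials are clear. I'll keep sweeping.

>>> step_arm(series=[-0.009, 0.01, 0, 0, -0.019, 0.018, 0, 0, -0.03, 0.026, 0, 0, -0.041, 0.033, 0, 0, -0.054, 0.038, 0, 0, -0.066, 0.042, 0, 0, -0.078, 0.042, 0, 0, -0.086, 0.042, 0, 0])

```text
time: 14.88
tool_pos: [0.6413, -0.0654, 0.0485]
tcp_rot: [2.207, 2.235, 0.001]
wrist_force: [1.1, 1.5, 0.3]
width: -0.003
grip_force: 0.5
```

>>> step_arm(series=[-0.004, 0, 0, 0, -0.008, 0, 0, 0, -0.01, 0, 0, 0, -0.012, 0, 0, 0, -0.012, 0, 0, 0])

```text
time: 15.5
tool_pos: [0.6411, -0.0742, 0.0484]
tcp_rot: [-2.206, -2.234, -0.003]
wrist_force: [0.8, 8.5, 0.9]
width: -0.001
grip_force: 3.9
```

>>> step_arm(series=[-0.003, 0, 0, 0, -0.003, 0, 0, 0, -0.003, 0, 0, 0])

```text
time: 15.88
tool_pos: [0.6411, -0.0742, 0.0485]
tcp_rot: [-2.204, -2.232, -0.007]
wrist_force: [0.4, 17.5, 2.8]
width: -0.002
grip_force: 8.3
```

>>> step_arm(series=[0.006, 0, 0, 0, 0.02, 0, 0, 0, 0.05, 0, 0, 0, 0.08, 0, -0.04, 0, 0.1, -0.02, -0.09, 0, 0.12, -0.06, -0.13, 0, 0.14, -0.11, -0.15, 0, 0.16, -0.16, -0.15, 0])

```text
time: 16.88
tool_pos: [0.4792, 0.0792, 0.2009]
tcp_rot: [2.205, 2.233, 0.006]
wrist_force: [0.5, 0.5, 0.6]
width: 0.001
grip_force: 0.0
```

Run:
```python
from h import *
np.set_printoptions(precision=4,suppress=True)
s=monitor.read_state();print(s["tool_pos"],s["wrist_force"])
for c in("top","side"):
    p=viewer.read_camera(c)
    for l,z in dict(door_hinge=.049,door_edge=.049,vial_a=.012).items():
        for r in viewer.spot_point(p,l)[:2]:print(c,l,np.round(r["point"]),round(r["score"],2),at(p,r["point"],z))
    if c=="top":A=cv2.resize(p["image"][160:345,330:500],None,fx=4.5,fy=3,interpolation=cv2.INTER_CUBIC)[:,:,::-1];cv2.imwrite("pics/t7.png",A)
```

```text
[0.4792 0.0792 0.2009] [0.4692 0.4523 0.5988]
top door_hinge [453. 302.] 0.93 [ 0.5046 -0.0934  0.049 ]
top door_edge [448. 193.] 0.85 [ 0.6925 -0.087   0.049 ]
top door_edge [458. 244.] 0.19 [ 0.6038 -0.1034  0.049 ]
top vial_a [350. 187.] 0.64 [0.7084 0.0788 0.012 ]
top vial_a [366. 195.] 0.62 [0.6937 0.0499 0.012 ]
side door_hinge [431. 180.] 0.68 [ 0.5001 -0.0853  0.049 ]
side door_edge [342. 149.] 0.95 [ 0.6885 -0.0935  0.049 ]
side vial_a [307. 208.] 0.59 [0.6922 0.0542 0.012 ]
```

View pics/t7.png

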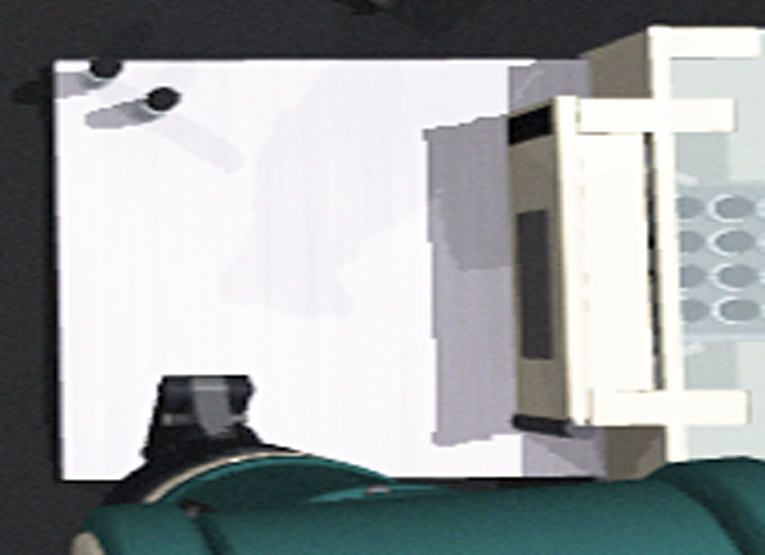

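The door lies parallel to the roof's front edge across the mouth, from crop (560,98) to (575,425). It met a hard stop at 17 N. The rack is inside, both vials are untouched and the arm is clear, so I'm handing in.

```bash
python3 -c "
from h import *
print(job.finish_job())"
```

```text
the job is handed in; nothing more can be done
None
```

The rack is home against the rear stop, the door was then pushed shut, and the job is handed in; the hand-in gave no verdict, but the final camera check showed the door shut and the stray vials unmoved.

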